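# Lean the window plate on the inspection stand

## Robot

A 6-joint arm with a two-finger parallel gripper is mounted at the origin on the work surface. World frame = base frame: x ahead of the robot, y to its left, z up, the work surface at z = 0. Lengths are in m, angles in rad, forces in N, time in s.
With the tool pointing down it reaches from about 0.2 to 0.875 m from the base axis. Payload 3.4 kg.
Tool frame: the origin (TCP) lies at the very end of the fingers, on their centre line; the grasp point (between the pads) lies 19 mm behind it; x points along the fingers, z is the direction in which the jaws open and shut, and the axes are right-handed (so a half turn about x gives the same grasp; the last joint's range is limited). The gripper opens to 94 mm and grips with 3 to 60 N. Pads are 16 mm wide; open, the fingers measure 119 mm over their backs; the gripper's body (75 mm by 177 mm) begins 78 mm behind the grasp point.
Start: joints at [0.995, 0.276, 1.505, -0, 1.361, -0.121], TCP at [0.253, 0.517, 0.205] pointing down, gripper open.
Joint ranges: [-2.89, 2.89], [-0.75, 2.08], [0.22, 2.7], [-1.18, 4.32], [0.11, 2.71], [-2.7, 2.7]. Speed limits (rad/s): [2.57, 2.57, 3.14, 3.14, 3.14, 3.14].

## Interface

Orientations are given as a unit quaternion [x, y, z, w].
In Python, from workcell import readout, imaging, manip gives the robot as it stands.
- The arm moves only by the tool jog_arm, never from a script. Its arguments are lists of equal length, an entry for each row: "xyz": the shift along the world's x, y, z in mm, a list of three; "yaw": the turn about the world's z in degrees. In form: {"xyz": [[x, y, z], ...], "yaw": [yaw, ...]}. A call has 1 to 12 rows; each row shifts and turns the pose as measured when the row begins; what a row does not reach is not made up. A row lasts 1/8 s, in which the tool goes at most 62.5 mm and 10.7 degrees, less where a joint would pass 70% of its speed; a pose out of reach is approached as far as the arm can. A call is refused whole if a number of a shift passes 62.5 or a number of a turn 10.7, either way. A call with a gripper value outside its range is refused whole. "claw" is the gripper's target within -1 to 1 (fully open at 1, half-way at 0, shut at -1), set as the call begins (left out, the last holds). The fingers move at their own pace and stop on an object; "squeeze" is the grip in N (left out, the last holds). Time passes only in rows, so rows that do not move let the fingers close. It gives the time, the measured TCP pose, the force and the opening at its end, in the units of the state.
- readout.sense(): the state, without advancing time (a new reading comes with each control period).
- imaging.grab_frame(name): name is "scene" or "top"; returns a dict with "image" (384x512x3 uint8, red, green, blue), "vertical_fov" (degrees; the focal length in pixels is half the picture's height over the tangent of half this angle, whatever the lens; pixels are square), "cx", "cy" (the principal point, pixels), "D" ([k1, k2, p1, p2, k3] as OpenCV has them; the pictures are not rectified), "origin" and "attitude" of the camera in the world. Camera axes: x right, y down, z forward; pixel columns grow to the right and rows downward; lengths in m; the calibration is good to about 2 mm. A picture is of the moment at which its call begins. There is no depth.
- manip.finish_job(): hands the job in, once; it reports no verdict.
Trained networks look in the newest picture that a camera, given by its name, has taken for a name from the list of things; names that differ only in an ending like _2 or _b are one class to them, and where a whole thing is asked for, a point or a joint stands for the part that bears it (a point fixed in the world has none). Each returns a list of dicts, best first, with "p" (0 to 1); they miss things now and then, are a little off and sometimes report something else, mostly with a low value. They report only what shows in the picture. A call takes as long as a camera call. They do not tell look-alikes from the thing itself.
- imaging.search_frame(camera, label): "rect" ([centre column, centre row, width, height] in pixels, round what is visible of it).
- imaging.spot_point(camera, label): "xy" ([column, row] in pixels: a listed point, or the origin of a listed thing).
The state is a dict: "time": time; "joints": joint angles; "dq": joint speeds; "tau": joint torques, N m; "eef_pos": TCP position; "orientation": TCP orientation; "ft_force": force on the tool from outside, world axes, zero at the start; "moment": the same for the moment, N m; "grip_width": finger opening in m.
Only numpy, scipy, OpenCV 4.12 (cv2) and the standard library are available. Lean on these libraries where they do the work, as an engineer would, in place of code of your own. Each camera call takes 0.05 s, during which the arm holds its last target. There are 200 camera calls.

## Task

Take the brass plate with the oblong window out of its black slotted block and lean it on the grey inspection stand: its lower edge on the ledge, centred, lying flat against the sloped backstop so that it stays there when let go. Set it down rather than dropping it, and leave the other two brass plates in their blocks.

Things in the scene. Friction and masses are not known exactly. Their poses are not given: they have to be found in the camera images.
- window_plate_mid (a point): Centre of the plate to move: brass, 84 wide (y), 100 high (z), 10 mm thick (x), 0.55 kg, a 52 x 36 mm oblong window in its middle, 32 mm of brass above that; front and back alike. The widest of three plates. Loose, upright in the slot (12 wide, 20 deep, open above and at the ends) of a fixed black block 44 x 90 mm, 28 mm high; its foot is 8 mm above the table.
- backstop: Sloped pocket of the fixed grey stand. Origin: middle of the crease of backstop and ledge, 22 mm above the table. z: up the backstop's face, which leans back 20 degrees from upright; x: out of the face, roughly away from the robot, so a plate's top leans to the robot; y: along it. Backstop 100 wide, 52 high along z, 6 mm thick, behind x=0. Ledge square to it, 32 deep to an 8 mm high lip.
- round_plate_mid (a point): Centre of the second plate, to be left alone: brass, 64 mm wide (y), 100 mm high (z), 10 mm thick (x), with a 28 mm round hole through its middle; loose, on edge in a fixed slotted black block like the window plate's (slot 20 mm deep, plate's foot 8 mm above the table).
- solid_plate_mid (a point): Centre of the third plate, to be left alone: brass, 64 mm wide (y), 100 mm high (z), 10 mm thick (x), without any hole; loose, on edge in a fixed slotted black block like the window plate's (slot 20 mm deep, plate's foot 8 mm above the table).
Mind the look-alikes: they are no part of the job. Leave any blue look-alike of the part that bears window_plate_mid alone. Leave any blue look-alike of the part that bears backstop alone.

How it is judged:
By the outcome, as a careful person would: the job done as asked, in the order asked, and still so for the second after the job is handed in, with the robot touching nothing.
It also fails if it takes over 43 s, if anything falls off the work surface, if the arm or the gripper's body presses on something with over 40 N, if the wrist force passes 120 N, or if a joint passes its speed limit or range.

## Working session

There is one attempt and no reset: what is moved stays moved. The work goes in short steps, Python scripts to look and compute and a tool call to move; the robot and the scene stay as the last step left them, time stands still between calls to the robot, and variables do not carry over. Pictures are saved under pics/ and viewed, about 8 in all and at most 12, crops included, and the job is handed in when it is done.

Besides the shell and the picture viewer there is one more tool, called after ">>>" by a JSON object that holds its "api" and its "payload". jog_arm: Moves the arm, as the interface text tells. Its arguments: {"type":"object","properties":{"xyz":{"type":"array","items":{"type":"array","items":{"type":"number"}}},"yaw":{"type":"array","items":{"type":"number"}},"claw":{"type":"number"},"squeeze":{"type":"number"}},"required":["xyz","yaw"]}

```bash
mkdir -p pics; cat > h.py <<'E'
import numpy as np, cv2
from scipy.spatial.transform import Rotation as R
from workcell import readout, imaging, manip
def cam(n):
    f=imaging.grab_frame(n); im=f["image"]; h,w=im.shape[:2]
    F=h/2/np.tan(np.radians(f["vertical_fov"])/2)
    f["K"]=np.array([[F,0,f["cx"]],[0,F,f["cy"]],[0,0,1]]); f["D"]=np.array(f["D"],float)
    a=np.array(f["attitude"],float); f["R"]=R.from_quat(a).as_matrix() if a.size==4 else a.reshape(3,3)
    f["o"]=np.array(f["origin"],float); return f
def ray(f,p):
    u=cv2.undistortPoints(np.array([[p]],float),f["K"],f["D"])[0,0]
    return f["R"]@np.array([u[0],u[1],1])
def atz(f,p,z):
    d=ray(f,p); return f["o"]+d*(z-f["o"][2])/d[2]
def proj(f,P):
    P=np.atleast_2d(np.array(P,float)); r=cv2.Rodrigues(f["R"].T)[0]; t=-f["R"].T@f["o"]
    return cv2.projectPoints(P,r,t,f["K"],f["D"])[0][:,0]
def save(f,name,crop=None,s=1):
    im=f["image"][:,:,::-1]
    if crop: x0,y0,x1,y1=crop; im=im[y0:y1,x0:x1]
    cv2.imwrite("pics/"+name,cv2.resize(im,None,fx=s,fy=s,interpolation=cv2.INTER_CUBIC))
E
python3 - <<'E'
from h import *
for n in ("scene","top"):
    f=cam(n); save(f,n+"1.png",s=1.5); print(n,f["o"].round(3),f["R"].round(2).tolist(),f["vertical_fov"],f["D"])
    for l in ("window_plate_mid","backstop","round_plate_mid","solid_plate_mid"):
        print(l,[(np.round(d["xy"]).tolist(),round(d["p"],2)) for d in imaging.spot_point(n,l)][:4])
        print("   ",[(np.round(d["rect"]).tolist(),round(d["p"],2)) for d in imaging.search_frame(n,l)][:4])
print(readout.sense())
E
```

```text
scene [ 1.116 -0.38   0.697] [[0.44, 0.61, -0.65], [0.9, -0.29, 0.33], [0.02, -0.74, -0.68]] 55.19466001519243 [-0.07679306  0.          0.          0.          0.        ]
window_plate_mid [([191.0, 207.0], 0.9), ([172.0, 252.0], 0.83), ([106.0, 263.0], 0.71)]
    [([106.0, 263.0, 36.0, 58.0], 0.95), ([170.0, 248.0, 40.0, 41.0], 0.79), ([192.0, 208.0, 43.0, 33.0], 0.74)]
backstop [([329.0, 166.0], 0.78), ([318.0, 207.0], 0.72)]
    [([335.0, 161.0, 32.0, 30.0], 0.76), ([170.0, 247.0, 42.0, 39.0], 0.36)]
round_plate_mid [([241.0, 201.0], 0.66)]
    [([243.0, 200.0, 27.0, 32.0], 0.7)]
solid_plate_mid [([382.0, 173.0], 0.77)]
    [([383.0, 173.0, 31.0, 27.0], 0.78)]
top [ 0.469 -0.066  1.171] [[0.03, -1.0, 0.06], [-1.0, -0.03, -0.0], [0.0, -0.06, -1.0]] 46.42086036791469 [-0.10807912  0.          0.          0.          0.        ]
window_plate_mid [([408.0, 191.0], 0.89), ([316.0, 217.0], 0.65), ([354.0, 174.0], 0.52)]
    [([317.0, 216.0, 33.0, 22.0], 0.7), ([404.0, 189.0, 34.0, 28.0], 0.67), ([352.0, 178.0, 36.0, 9.0], 0.6)]
backstop [([140.0, 224.0], 0.8), ([195.0, 178.0], 0.62)]
 
[... 153 characters left out ...]
.0], 0.53)]
    [([110.0, 173.0, 35.0, 9.0], 0.45)]
{'time': 0.9, 'joints': array([ 9.95004898e-01,  2.75860985e-01,  1.50489791e+00,  6.59764679e-07,
        1.36071383e+00, -1.21020071e-01]), 'dq': array([ 0.00018715,  0.00193785,  0.00013929,  0.00016288,  0.00020478,
       -0.00271206]), 'tau': array([-7.30063275e-04, -4.04449081e+01, -2.37499255e+01,  6.99170795e-02,
        2.45670212e-02, -2.03097136e-05]), 'eef_pos': array([0.25260324, 0.51657445, 0.20551612]), 'orientation': array([-0.37439571,  0.59980688,  0.37443201,  0.59988352]), 'ft_force': array([ 0.22037734, -0.46061881,  0.83939035]), 'moment': array([0.00565642, 0.01702341, 0.01057774]), 'grip_width': 0.09408997173677129}
```

View pics/scene1.png

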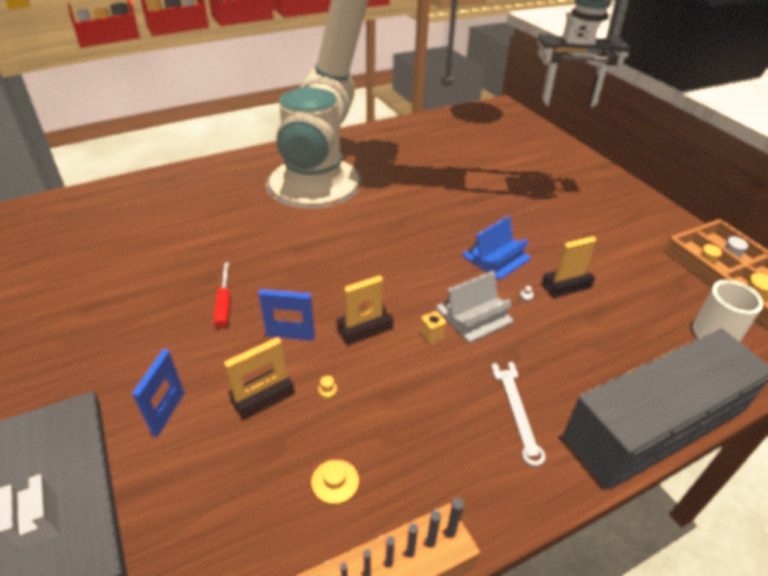

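View pics/top1.png

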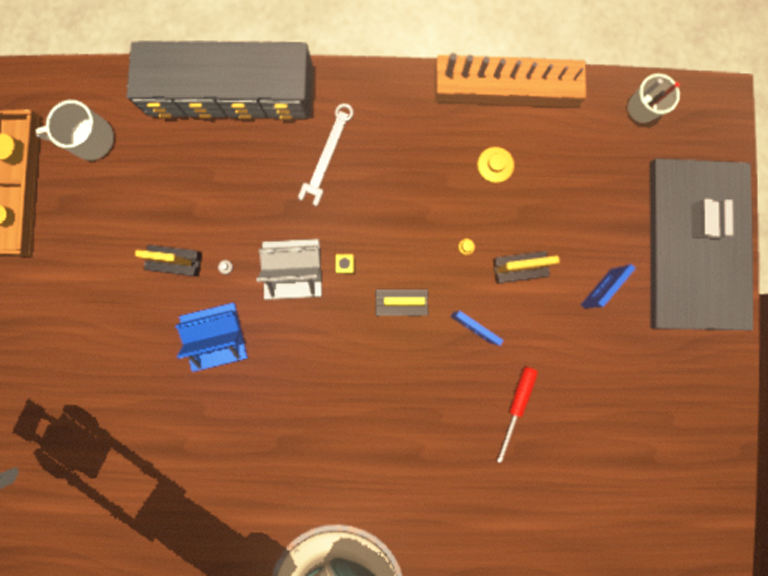

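The brass window plate is at scene (172,252) and top (354,174). The blue look-alikes are at scene (106,263) and (191,207). The grey stand is at scene (318,207) and top (195,178), and the blue one is at scene (329,166). I'll confirm both in enlarged crops.

```bash
python3 - <<'E'
from h import *
def crop(f,c,w,h,s):
    x0,y0=c[0]-w//2,c[1]-h//2
    im=cv2.resize(f["image"][y0:y0+h,x0:x0+w,::-1],None,fx=s,fy=s,interpolation=cv2.INTER_CUBIC)
    for k in range(0,w,10):
        cv2.line(im,(k*s,0),(k*s,6),(255,255,255),1); cv2.putText(im,str(x0+k),(k*s,16),0,.33,(255,255,255),1)
    for k in range(0,h,10):
        cv2.line(im,(0,k*s),(6,k*s),(255,255,255),1); cv2.putText(im,str(y0+k),(8,k*s+4),0,.33,(255,255,255),1)
    return im
s=cam("scene");t=cam("top")
a=np.vstack([np.hstack([crop(s,(175,258),65,48,6),crop(s,(318,205),65,48,6)]),np.hstack([crop(t,(352,178),65,48,6),crop(t,(194,179),65,48,6)])])
cv2.imwrite("pics/crops.png",a)
J=readout.sense(); print(R.from_quat(J["orientation"]).as_matrix().round(3))
E
```

```text
[[ 0.    -0.898  0.439]
 [ 0.     0.439  0.898]
 [-1.     0.     0.   ]]
```

View pics/crops.png

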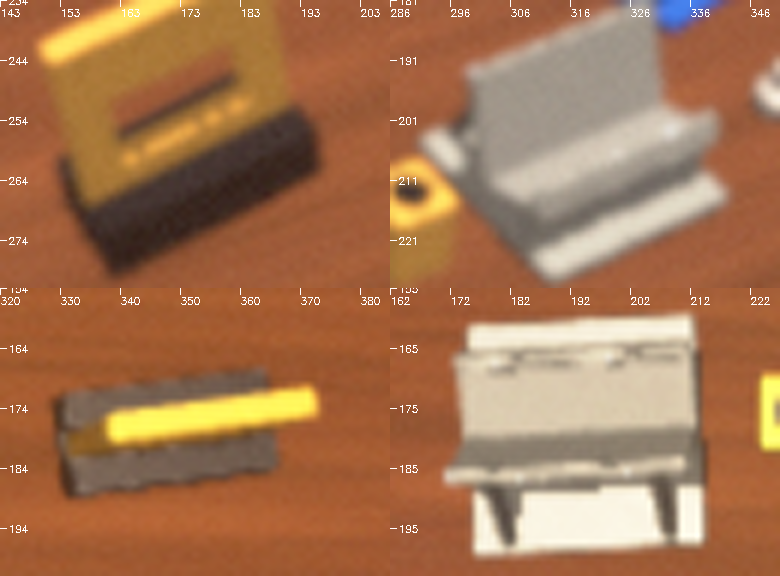

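The crops confirm both: the brass plate with the oblong window in the black block, and the grey stand. Next I'll fit both poses and overlay the models to check.

```bash
cat > fit.py <<'E'
from h import *
from scipy.optimize import least_squares
def pl(p,P): # planar pose
    c,s=np.cos(p[2]),np.sin(p[2]); P=np.atleast_2d(P)
    return np.c_[p[0]+c*P[:,0]-s*P[:,1],p[1]+s*P[:,0]+c*P[:,1],P[:,2]]
C,S=np.cos(np.radians(20)),np.sin(np.radians(20))
def st(P): # stand frame -> level frame (mm->m)
    P=np.atleast_2d(np.array(P,float))/1000
    return np.c_[C*P[:,0]-S*P[:,2],P[:,1],.022+S*P[:,0]+C*P[:,2]]
plate=lambda L:np.array(L,float)/1000
def fit(obs,x0):
    fun=lambda p:np.concatenate([(proj(f,pl(p,M))-np.array(uv)).ravel() for f,M,uv in obs])
    r=least_squares(fun,x0,loss="soft_l1",f_scale=1); return r.x,fun(r.x).reshape(-1,2)
E
cat > go.py <<'E'
from fit import *
s=cam("scene");t=cam("top")
po=[(t,plate([[5,42,108],[-5,42,108],[5,-42,108],[-5,-42,108]]),[(337.5,174.7),(338,179.8),(372,170.3),(373,175)]),
    (t,plate([[22,45,28],[22,-45,28],[-22,45,28],[-22,-45,28]]),[(330,171.5),(365,167.5),(332,188.7),(366,183.7)]),
    (s,plate([[22,-45,0],[22,45,0]]),[(162,279.5),(196,262)])]
so=[(t,st([[0,50,52],[0,-50,52],[0,50,0],[0,-50,0],[32,50,8],[32,-50,8]]),[(172,185.5),(211,183.5),(174.5,180),(212,178),(173,167),(212.5,165)]),
    (s,st([[0,-50,52],[0,50,0],[0,-50,0]]),[(299,192),(331,199),(304,214)])]
p,rp=fit(po,[.5,-.3,0]); q,rq=fit(so,[.5,.1,0])
print("plate",p.round(4),np.degrees(p[2])); print(rp.round(1).tolist())
print("stand",q.round(4),np.degrees(q[2])); print(rq.round(1).tolist())
L=[]
for f,cs in ((s,[(175,252),(318,205)]),(t,[(352,178),(194,179)])):
    k=6; im=cv2.resize(f["image"][:,:,::-1],None,fx=k,fy=k,interpolation=cv2.INTER_CUBIC)
    def poly(P,col):
        u=((proj(f,P)+.5)*k).astype(int); cv2.polylines(im,[u.reshape(-1,1,2)],True,col,1)
    for x in (5,-5):
        poly(pl(p,plate([[x,-42,8],[x,42,8],[x,42,108],[x,-42,108]])),(255,0,255)); poly(pl(p,plate([[x,-26,40],[x,26,40],[x,26,76],[x,-26,76]])),(255,0,255))
    for z in (0,28): poly(pl(p,plate([[22,-45,z],[22,45,z],[-22,45,z],[-22,-45,z]])),(255,255,0))
    poly(pl(q,st([[0,-50,0],[0,50,0],[0,50,52],[0,-50,52]])),(0,0,255)); poly(pl(q,st([[0,-50,0],[0,50,0],[32,50,0],[32,-50,0]])),(0,255,0)); poly(pl(q,st([[32,-50,0],[32,50,0],[32,50,8],[32,-50,8]])),(255,0,0))
    L.append(np.hstack([im[(c[1]-24)*k:(c[1]+24)*k,(c[0]-32)*k:(c[0]+33)*k] for c in cs]))
cv2.imwrite("pics/overlay.png",np.vstack(L))
E
python3 go.py
```

```text
plate [ 0.5702 -0.3041  0.1543] 8.840614979183007
[[0.2, 0.5], [0.3, -0.4], [-0.0, 0.5], [-0.4, -0.0], [-0.1, 0.1], [-0.9, -0.3], [0.2, -0.2], [0.5, 0.4], [-0.4, 0.4], [0.6, 0.1]]
stand [0.5587 0.0936 0.0745] 4.266820353784811
[[-0.8, -0.6], [0.5, -0.6], [-0.1, -0.7], [1.1, -0.6], [-0.2, 1.0], [-0.6, 1.1], [0.3, 1.2], [0.1, -0.7], [-2.6, -3.0]]
```

View pics/overlay.png

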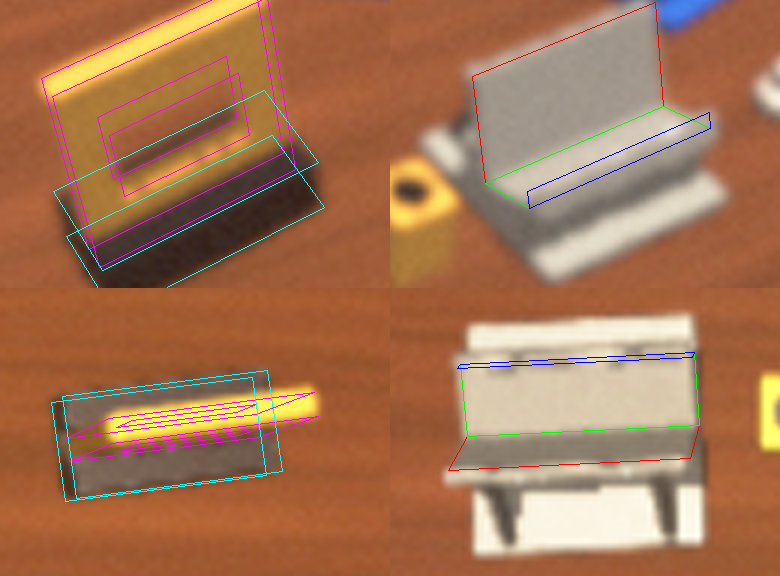

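The plate overlay fits well. The stand fits too, at crease about (559, 94) mm with yaw 4.3°; my crease reading in the scene view was off and has little weight. I'll start moving.

>>> {"api": "jog_arm", "payload": {"xyz": [[20,-54,0],[20,-54,0],[20,-54,0],[20,-54,0],[20,-54,0],[20,-54,0],[20,-54,0],[20,-54,0],[20,-54,0],[20,-54,0],[20,-54,0],[20,-54,0]], "yaw": [-4.5,-4.5,-4.5,-4.5,-4.5,-4.5,-4.5,-4.5,-4.5,-4.5,-4.5,-4.5], "claw": 0, "squeeze": 20}}

```text
time: 2.6
eef_pos: [0.4981, -0.1479, 0.2077]
orientation: [-0.054, 0.701, 0.052, 0.71]
ft_force: [1.0, 0.7, 0.6]
grip_width: 0.0469
```

>>> {"api": "jog_arm", "payload": {"xyz": [[18,-39,0],[18,-39,0],[18,-39,0],[18,-39,0],[0,0,-30],[0,0,-30],[0,0,0]], "yaw": [0,0,0,0,0,0,0]}}

```text
time: 3.48
eef_pos: [0.5735, -0.316, 0.1454]
orientation: [-0.052, 0.7, 0.048, 0.711]
ft_force: [-0.4, 0.8, -0.3]
grip_width: 0.0469
```

```bash
python3 - <<'E'
from h import *
s=cam("scene");J=readout.sense();M=R.from_quat(J["orientation"]).as_matrix();print(J["eef_pos"],np.degrees(np.arctan2(M[1,2],M[0,2])),M[:,0])
save(s,"pre.png",(125,170,225,290),5)
print(proj(s,[J["eef_pos"]]))
E
```

```text
[ 0.5745171  -0.31653852  0.14710266] 8.133332247767472 [ 0.01803544 -0.00537911 -0.99982288]
[[160.5483263  224.26177425]]
```

View pics/pre.png

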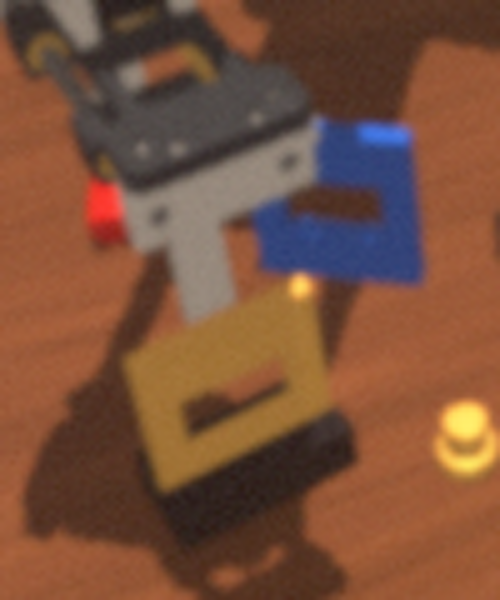

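The fingers straddle the plate at crop (210,318), clear of the blue plate. Now I'll correct the overshoot and descend.

>>> {"api": "jog_arm", "payload": {"xyz": [[-4,12,-14],[0,0,0],[0,0,0]], "yaw": [0.7,0,0]}}

```text
time: 3.9
eef_pos: [0.5733, -0.306, 0.1382]
orientation: [-0.059, 0.696, 0.05, 0.714]
ft_force: [-0.2, 0.0, 0.3]
grip_width: 0.0469
```

>>> {"api": "jog_arm", "payload": {"xyz": [[-2,1,-20],[0,0,-20],[0,0,-20],[0,0,0]], "yaw": [0,0,0,0]}}

```text
time: 4.4
eef_pos: [0.5753, -0.3085, 0.0834]
orientation: [-0.062, 0.693, 0.047, 0.717]
ft_force: [-0.5, 0.4, 0.6]
grip_width: 0.0469
```

```bash
python3 - <<'E'
from h import *
J=readout.sense();M=R.from_quat(J["orientation"]).as_matrix();print(J["eef_pos"],np.degrees(np.arctan2(M[1,2],M[0,2])),M[:,0],J["ft_force"])
s=cam("scene"); save(s,"grasp.png",(125,190,225,290),5)
for i in range(3):
    cam("top");J=readout.sense();M=R.from_quat(J["orientation"]).as_matrix();print(J["eef_pos"],np.degrees(np.arctan2(M[1,2],M[0,2])))
E
```

```text
[ 0.57534392 -0.30847848  0.08337452] 8.871942208108644 [ 0.03540168 -0.01786497 -0.99921347] [-0.45572046  0.41573222  0.58151071]
[ 0.57657536 -0.30930557  0.08508016] 8.872012601637755
[ 0.57661725 -0.30926924  0.08526209] 8.876846096978351
[ 0.57655678 -0.30918526  0.08525172] 8.878795126624002
```

View pics/grasp.png

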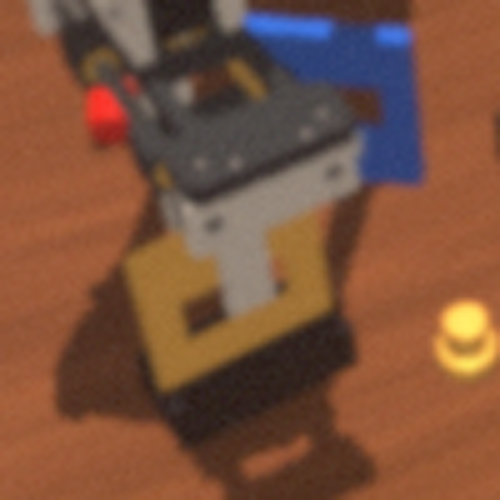

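The fingers straddle the plate mid-width (finger at crop (247,290)) but sit 6 mm off in x and 12 mm high. Correcting.

>>> {"api": "jog_arm", "payload": {"xyz": [[-6,4,-10],[0,0,0]], "yaw": [0,0]}}

```text
time: 4.85
eef_pos: [0.5705, -0.3052, 0.0759]
orientation: [-0.063, 0.691, 0.046, 0.718]
ft_force: [0.5, -0.2, 0.2]
grip_width: 0.0471
```

```bash
cat > st.py <<'E'
from h import *
J=readout.sense();M=R.from_quat(J["orientation"]).as_matrix();print(J["time"],(J["eef_pos"]*1000).round(1),"yaw",np.degrees(np.arctan2(M[1,2],M[0,2])).round(2),"dn",M[:,0].round(3),J["ft_force"].round(1),J["moment"].round(2),J["grip_width"].round(4))
E
python3 st.py
```

```text
Traceback (most recent call last):
  File "st.py", line 2, in <module>
    J=readout.sense();M=R.from_quat(J["orientation"]).as_matrix();print(J["time"],(J["eef_pos"]*1000).round(1),"yaw",np.degrees(np.arctan2(M[1,2],M[0,2])).round(2),"dn",M[:,0].round(3),J["ft_force"].round(1),J["moment"].round(2),J["grip_width"].round(4))
                                                                                                                                                                                                                                     ^^^^^^^^^^^^^^^^^^^^^
AttributeError: 'float' object has no attribute 'round'
```

>>> {"api": "jog_arm", "payload": {"xyz": [[0,0,-1],[0,0,0],[0,0,0],[0,0,0],[0,0,0]], "yaw": [0,0,0,0,0], "claw": -1, "squeeze": 25}}

```text
time: 5.48
eef_pos: [0.5696, -0.3055, 0.0752]
orientation: [-0.064, 0.692, 0.046, 0.718]
ft_force: [-2.8, -1.0, 2.3]
grip_width: 0.01
```

```bash
sed -i 's/J\["grip_width"\].round(4)/round(J["grip_width"],4)/' st.py; python3 st.py
```

```text
5.475 [ 569.6 -305.5   75.2] yaw 8.92 dn [ 0.038 -0.022 -0.999] [-2.8 -1.   2.3] [-0.3   0.87  0.02] 0.01
```

Gripped at 10.0 mm with small side forces. Lifting.

>>> {"api": "jog_arm", "payload": {"xyz": [[0,0,6],[0,0,8],[0,0,10],[0,0,12],[0,0,20],[0,0,20],[0,0,20],[0,0,0]], "yaw": [0,0,0,0,0,0,0,0]}}

```text
time: 6.48
eef_pos: [0.5697, -0.3039, 0.1754]
orientation: [-0.062, 0.692, 0.047, 0.718]
ft_force: [0.2, -0.3, -5.5]
grip_width: 0.01
```

```bash
python3 st.py
```

```text
6.475 [ 569.7 -303.9  175.4] yaw 8.89 dn [ 0.039 -0.019 -0.999] [ 0.2 -0.3 -5.5] [-0.07  0.09 -0.04] 0.01
```

The plate is free (weight 5.5 N). Raising, then carrying across to above the stand.

>>> {"api": "jog_arm", "payload": {"xyz": [[0,0,25],[0,20,15],[0,35,0],[0,45,0],[0,45,0],[0,45,0],[0,45,0],[0,45,0],[0,45,0],[0,35,0],[0,20,0],[0,0,0]], "yaw": [0,0,-0.6,-0.6,-0.6,-0.6,-0.6,-0.6,-0.6,-0.4,0,0]}}

```text
time: 7.98
eef_pos: [0.5557, 0.1031, 0.2085]
orientation: [-0.029, 0.7, 0.024, 0.713]
ft_force: [0.4, -0.7, -4.6]
grip_width: 0.0098
```

```bash
python3 st.py
```

```text
7.975 [555.7 103.1 208.5] yaw 4.3 dn [ 0.02  -0.006 -1.   ] [ 0.4 -0.7 -4.6] [-0.08  0.08 -0.01] 0.0098
```

>>> {"api": "jog_arm", "payload": {"xyz": [[7,-6,-20],[6,-4,-25],[0,0,-25],[0,0,0]], "yaw": [0,0,0,0]}}

```text
time: 8.48
eef_pos: [0.5659, 0.0916, 0.1362]
orientation: [-0.03, 0.701, 0.024, 0.712]
ft_force: [-0.6, 0.2, -5.3]
grip_width: 0.0102
```

```bash
cat > look.py <<'E'
import sys
from fit import *
n=sys.argv[1]; exec(open("st.py").read().split("\n",1)[1])
q=[.5587,.0936,.0745]; L=[]
for cn,c in (("scene",(318,190)),("top",(194,175))):
    f=cam(cn);k=6; im=cv2.resize(f["image"][:,:,::-1],None,fx=k,fy=k,interpolation=cv2.INTER_CUBIC)
    for P in (st([[0,-50,0],[0,50,0],[0,50,52],[0,-50,52]]),st([[0,0,0],[0,0,52]]),st([[0,0,0],[32,0,0]])):
        cv2.polylines(im,[((proj(f,pl(q,P))+.5)*k).astype(int).reshape(-1,1,2)],True,(0,0,255),1)
    L.append(im[(c[1]-45)*k:(c[1]+45)*k,(c[0]-32)*k:(c[0]+33)*k])
cv2.imwrite(f"pics/{n}.png",np.hstack(L))
E
python3 look.py above
```

```text
8.475 [565.9  91.6 136.2] yaw 4.33 dn [ 0.017 -0.008 -1.   ] [-0.6  0.2 -5.3] [-0.01  0.13 -0.04] 0.0102
```

View pics/above.png

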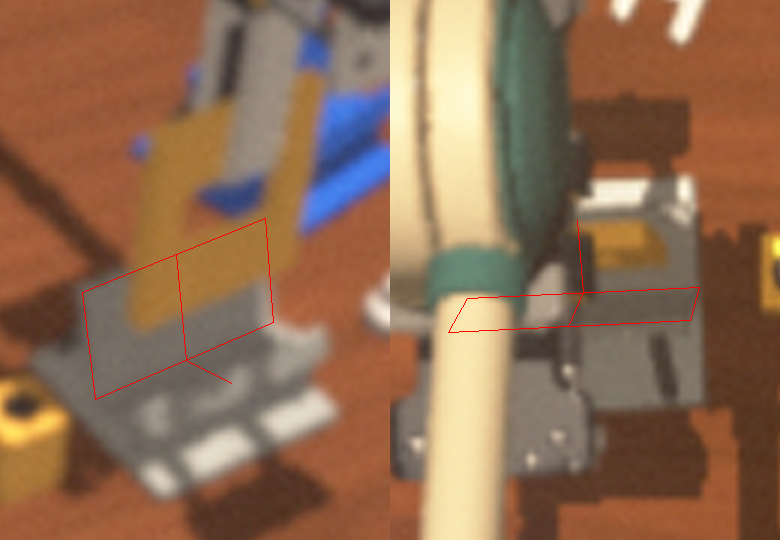

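The plate hangs over the pocket, its foot at crop (132,330)–(298,245), in line with the stand. Lowering.

>>> {"api": "jog_arm", "payload": {"xyz": [[0,0,-12],[0,0,-10],[0,0,-6],[0,0,-3],[0,0,0]], "yaw": [0,0,0,0,0]}}

```text
time: 9.2
eef_pos: [0.5699, 0.0918, 0.1083]
orientation: [-0.03, 0.697, 0.024, 0.716]
ft_force: [0.7, -0.1, -5.3]
grip_width: 0.0099
```

```bash
python3 st.py
```

```text
9.2 [569.9  91.8 108.3] yaw 4.33 dn [ 0.028 -0.008 -1.   ] [ 0.7 -0.1 -5.3] [-0.01  0.06 -0.03] 0.0099
```

>>> {"api": "jog_arm", "payload": {"xyz": [[-4,0,-4],[-2,0,-4],[0,0,-2],[0,0,-2],[0,0,0]], "yaw": [0,0,0,0,0]}}

```text
time: 9.82
eef_pos: [0.5638, 0.0919, 0.096]
orientation: [-0.03, 0.697, 0.024, 0.717]
ft_force: [-0.1, 0.5, -5.2]
grip_width: 0.0099
```

```bash
python3 st.py
```

```text
9.825 [563.8  91.9  96. ] yaw 4.34 dn [ 0.029 -0.008 -1.   ] [-0.1  0.5 -5.2] [0.01 0.15 0.01] 0.0099
```

>>> {"api": "jog_arm", "payload": {"xyz": [[0,0,-2],[0,0,-2],[0,0,0]], "yaw": [0,0,0]}}

```text
time: 10.2
eef_pos: [0.5643, 0.092, 0.094]
orientation: [-0.03, 0.696, 0.024, 0.717]
ft_force: [-0.3, 0.1, -4.2]
grip_width: 0.0095
```

```bash
python3 st.py
```

```text
10.2 [564.3  92.   94. ] yaw 4.34 dn [ 0.03  -0.008 -1.   ] [-0.3  0.1 -4.2] [-0.26  0.33 -0.05] 0.0095
```

>>> {"api": "jog_arm", "payload": {"xyz": [[0,0,-1.5],[0,0,-1.5],[0,0,0]], "yaw": [0,0,0]}}

```text
time: 10.58
eef_pos: [0.5642, 0.092, 0.0939]
orientation: [-0.03, 0.695, 0.024, 0.718]
ft_force: [-1.0, 0.5, -3.0]
grip_width: 0.0098
```

```bash
python3 st.py
```

```text
10.575 [564.2  92.   93.9] yaw 4.33 dn [ 0.032 -0.008 -0.999] [-1.   0.5 -3. ] [-0.27  0.34 -0.06] 0.0098
```

The foot touches the ledge (2.4 N borne). Opening the jaws a little so the plate leans onto the near finger.

>>> {"api": "jog_arm", "payload": {"xyz": [[0,0,0],[0,0,0],[0,0,0]], "yaw": [0,0,0], "claw": -0.66}}

```text
time: 10.95
eef_pos: [0.5662, 0.0922, 0.0943]
orientation: [-0.03, 0.694, 0.024, 0.719]
ft_force: [-0.5, -0.4, -0.0]
grip_width: 0.0164
```

```bash
python3 look.py opened
```

```text
10.95 [566.2  92.2  94.3] yaw 4.33 dn [ 0.036 -0.007 -0.999] [-0.5 -0.4 -0. ] [-0.    0.11 -0.06] 0.0164
```

View pics/opened.png

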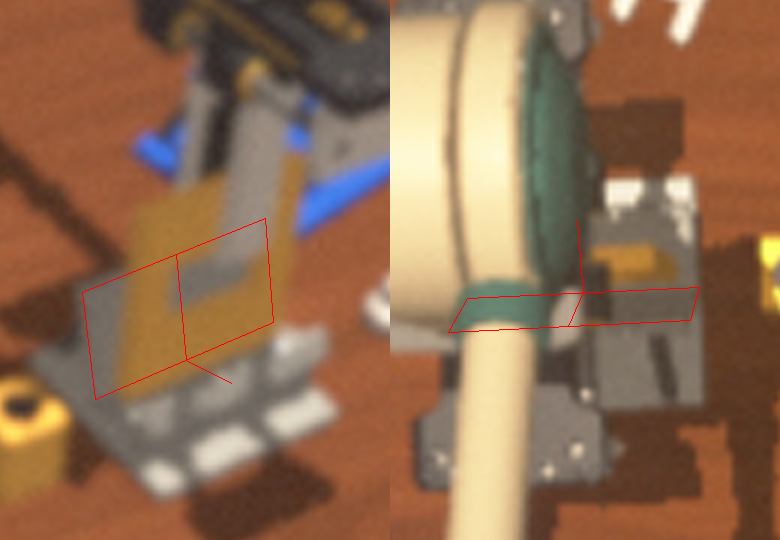

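The foot is on the ledge at crop (118,400)–(285,330), with the plate still near upright between the opened fingers. Easing the top toward the robot.

>>> {"api": "jog_arm", "payload": {"xyz": [[-4,-0.3,0],[-4,-0.3,0],[-4,-0.3,0],[-4,-0.3,0]], "yaw": [0,0,0,0], "claw": -0.56}}

```text
time: 11.55
eef_pos: [0.5484, 0.0909, 0.0939]
orientation: [-0.03, 0.695, 0.024, 0.718]
ft_force: [-0.1, -0.1, -0.9]
grip_width: 0.0208
```

```bash
python3 st.py
```

```text
11.55 [548.4  90.9  93.9] yaw 4.33 dn [ 0.034 -0.007 -0.999] [-0.1 -0.1 -0.9] [-0.02  0.21  0.04] 0.0208
```

>>> {"api": "jog_arm", "payload": {"xyz": [[-3,-0.2,0],[-3,-0.2,0],[-3,-0.2,0],[-2,-0.1,0],[0,0,0]], "yaw": [0,0,0,0,0], "claw": -0.48}}

```text
time: 12.18
eef_pos: [0.5361, 0.0901, 0.0939]
orientation: [-0.03, 0.695, 0.024, 0.718]
ft_force: [0.1, 0.1, 0.2]
grip_width: 0.0239
```

```bash
python3 look.py leaned
```

```text
12.175 [536.1  90.1  93.9] yaw 4.33 dn [ 0.034 -0.007 -0.999] [0.1 0.1 0.2] [-0.09  0.24  0.02] 0.0239
```

View pics/leaned.png

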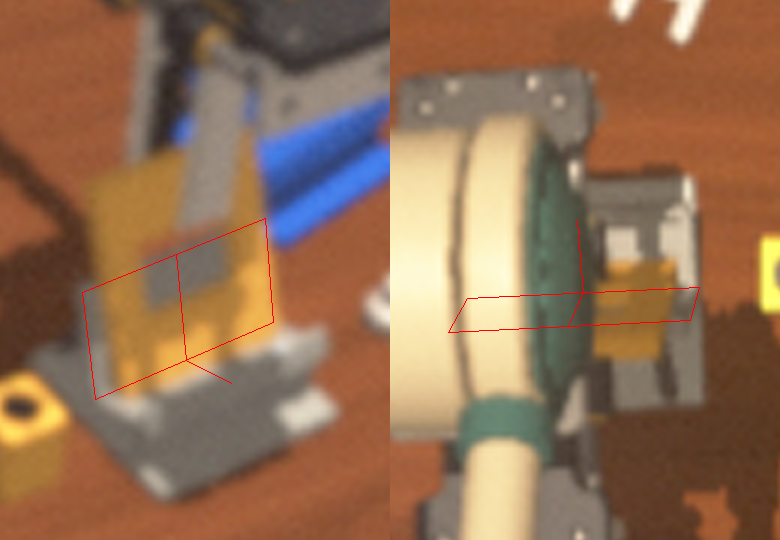

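The plate leans back into the pocket. I'll open a bit more so that neither finger can carry it, then check that it rests on the backstop alone.

>>> {"api": "jog_arm", "payload": {"xyz": [[0,0,0],[0,0,0],[0,0,0]], "yaw": [0,0,0], "claw": -0.25}}

```text
time: 12.65
eef_pos: [0.5377, 0.0902, 0.0944]
orientation: [-0.03, 0.694, 0.024, 0.719]
ft_force: [-1.2, 0.1, -0.1]
grip_width: 0.0351
```

```bash
python3 st.py
```

```text
12.65 [537.7  90.2  94.4] yaw 4.33 dn [ 0.036 -0.007 -0.999] [-1.2  0.1 -0.1] [-0.08  0.07 -0.01] 0.0351
```

>>> {"api": "jog_arm", "payload": {"xyz": [[-3,0,0],[0,0,10],[0,0,15],[0,0,20],[0,0,30],[0,0,40],[-20,0,40],[-30,40,30],[-30,60,0],[-30,60,0],[0,60,0],[0,0,0]], "yaw": [0,0,0,0,0,0,0,0,0,0,0,0]}}

```text
time: 14.15
eef_pos: [0.4264, 0.3085, 0.2991]
orientation: [-0.026, 0.687, 0.024, 0.726]
ft_force: [-0.1, 0.6, 0.4]
grip_width: 0.0352
```

```bash
python3 look.py free
```

```text
14.15 [426.4 308.5 299.1] yaw 4.11 dn [ 0.055 -0.    -0.998] [-0.1  0.6  0.4] [-0.08  0.11  0.03] 0.0352
```

View pics/free.png

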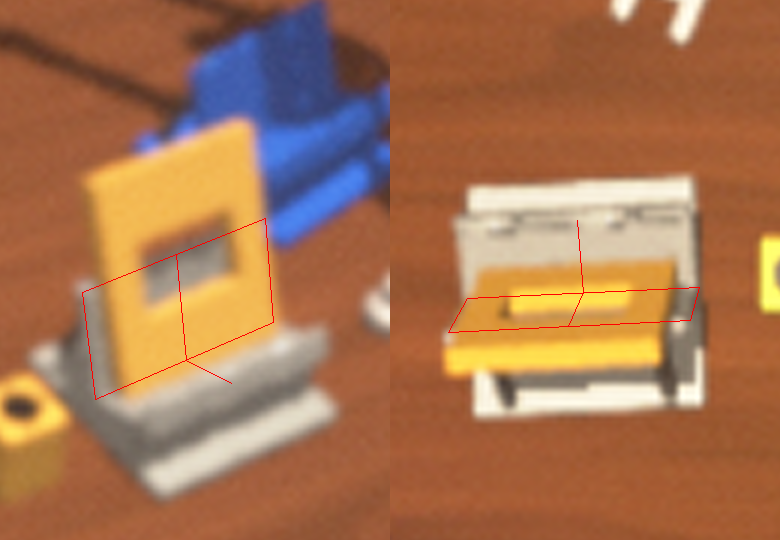

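The plate stands alone, leaning in the pocket. I'll quantify the flushness and centring with a model fit to the brass mask outlines.

```bash
cat > chk.py <<'E'
from fit import *
s=cam("scene");t=cam("top")
def mask(f,box):
    x0,y0,x1,y1=box; k=4; im=cv2.resize(f["image"][y0:y1,x0:x1],None,fx=k,fy=k,interpolation=cv2.INTER_CUBIC)
    h=cv2.cvtColor(im,cv2.COLOR_RGB2HSV); m=((h[...,0]>13)&(h[...,0]<32)&(h[...,1]>140)&(h[...,2]>110)).astype(np.uint8)
    n,l,st_,_=cv2.connectedComponentsWithStats(m); i=1+np.argmax(st_[1:,4])
    c=max(cv2.findContours((l==i).astype(np.uint8),0,2)[0],key=cv2.contourArea)
    return cv2.convexHull(c)[:,0].astype(float)/k+[x0-.375,y0-.375]
H=[mask(s,(296,155,340,215)),mask(t,(166,170,216,200))]
# plate pose: x,y of lower back edge middle, yaw, tilt, z of the edge
def box(p):
    c,sn=np.cos(p[3]),np.sin(p[3])
    P=np.array([[x,y,z] for x in(0,.01) for y in(-.042,.042) for z in(0,.1)])
    return pl(p[:3],np.c_[c*P[:,0]-sn*P[:,2],P[:,1],p[4]+sn*P[:,0]+c*P[:,2]])
A=np.linspace(0,2*np.pi,72,endpoint=False); N=np.c_[np.cos(A),np.sin(A)]
def res(p): # support functions of the silhouettes
    r=[((proj(f,box(p)).astype(float)@N.T).max(0)-(h@N.T).max(0)) for f,h in zip((s,t),H)]
    return np.concatenate(r)
r=least_squares(res,[.559,.0936,.0745,.35,.022],loss="soft_l1",f_scale=.5,x_scale=[.01,.01,.1,.1,.01],diff_step=1e-4)
p=r.x; print("edge",(p[[0,1,4]]*1000).round(1),"yaw",np.degrees(p[2]).round(1),"tilt",np.degrees(p[3]).round(1),"rms px",np.sqrt(np.mean(r.fun**2)).round(2))
q=np.array([.5587,.0936,.0745]); d=p[:2]-q[:2]; print("in stand: out %.1f along %.1f mm"%tuple(1000*np.array([[np.cos(q[2]),np.sin(q[2])],[-np.sin(q[2]),np.cos(q[2])]])@d))
L=[]
for f,c in ((s,(318,190)),(t,(194,175))):
    k=6; im=cv2.resize(f["image"][:,:,::-1],None,fx=k,fy=k,interpolation=cv2.INTER_CUBIC)
    B=((proj(f,box(p))+.5)*k).astype(int); E=[(0,1),(2,3),(4,5),(6,7),(0,2),(1,3),(4,6),(5,7),(0,4),(1,5),(2,6),(3,7)]
    for a,b in E: cv2.line(im,tuple(map(int,B[a])),tuple(map(int,B[b])),(255,0,255),1)
    L.append(im[(c[1]-45)*k:(c[1]+45)*k,(c[0]-32)*k:(c[0]+33)*k])
cv2.imwrite("pics/chk.png",np.hstack(L))
E
python3 chk.py
```

```text
edge [558.9  95.   23.3] yaw 4.9 tilt 23.1 rms px 0.76
in stand: out 0.3 along 1.4 mm
```

View pics/chk.png

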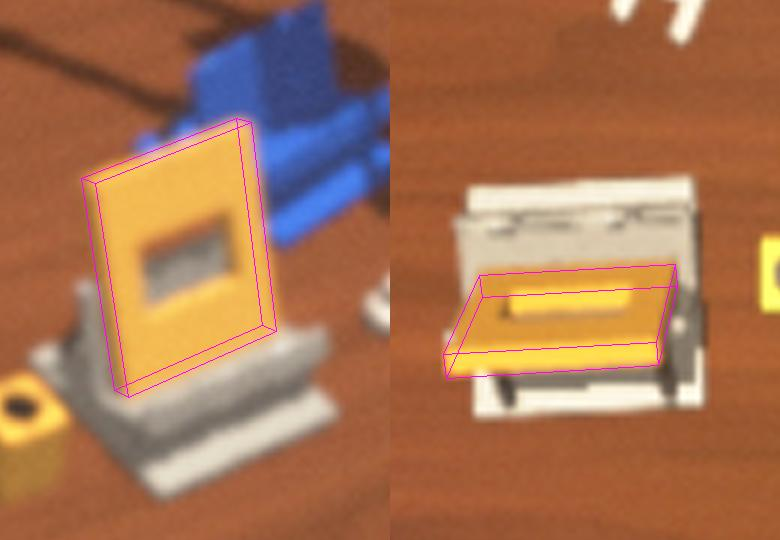

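The fit suggests the plate's tilt is about 23° with the foot slightly up the ledge, meaning it may rest 2–3 mm out of the crease instead of flat. I'll check that this isn't fit bias.

```bash
cat >> chk.py <<'E'
for tl in (18,20,22,24,26):
    T=np.radians(tl)
    for zz in (None,):
        g=lambda v:res([v[0],v[1],v[2],T,v[3]])
        r=least_squares(g,[.559,.0936,.0745,.022],loss="soft_l1",f_scale=.5,x_scale=[.01,.01,.1,.01],diff_step=1e-4)
        print(tl,(r.x*[1000,1000,57.3,1000]).round(1),"cost",r.cost.round(2),"scene rms",np.sqrt(np.mean(r.fun[:72]**2)).round(2),"top",np.sqrt(np.mean(r.fun[72:]**2)).round(2))
# constrained: plate rests on ledge + backstop top edge, out by d
for d in (0,2,4,6):
    a=np.arctan2(d,52); T=np.radians(20)+a
    g=lambda v:res([v[0]+C*d/1000,v[1],v[2],T,.022+S*d/1000])
    r=least_squares(g,[.559,.0936,.0745],loss="soft_l1",f_scale=.5,x_scale=[.01,.01,.1],diff_step=1e-4)
    print("d",d,(r.x*[1000,1000,57.3]).round(1),"cost",r.cost.round(2))
E
python3 chk.py
```

```text
edge [559.   95.1  23.5] yaw 4.9 tilt 23.2 rms px 0.78
in stand: out 0.4 along 1.4 mm
18 [553.1  94.2   2.3  19.7] cost 51.18 scene rms 1.29 top 1.33
20 [555.8  94.5   3.7  22. ] cost 35.54 scene rms 1.17 top 0.78
22 [558.   94.8   4.6  23.3] cost 24.26 scene rms 1.1 top 0.38
24 [559.6  95.4   5.3  23.4] cost 23.12 scene rms 1.02 top 0.42
26 [560.9  96.3   6.5  23.3] cost 31.22 scene rms 0.98 top 0.84
d 0 [555.8  94.5   3.7] cost 35.54
d 2 [556.2  94.9   4.5] cost 23.78
d 4 [556.1  95.5   5.5] cost 24.19
d 6 [555.8  96.4   6.8] cost 34.76
```

Evidence favours the foot resting about 3 mm out of the crease. I'll nudge the lower part of the plate gently inward with closed fingers, above the lip, watching the force.

>>> {"api": "jog_arm", "payload": {"xyz": [[36,-20,0],[45,-45,0],[45,-45,0],[40,-45,0],[20,-45,-20],[0,0,-40],[0,0,-40],[0,0,-20],[0,0,0]], "yaw": [0,0,0,0,0,0,0,0,0], "claw": -1, "squeeze": 10}}

```text
time: 15.58
eef_pos: [0.6172, 0.0834, 0.1756]
orientation: [-0.017, 0.687, 0.013, 0.726]
ft_force: [-0.2, 0.6, 0.5]
grip_width: 0.0004
```

```bash
python3 st.py
```

```text
15.575 [617.2  83.4 175.6] yaw 2.5 dn [ 0.056 -0.004 -0.998] [-0.2  0.6  0.5] [-0.01  0.04  0.01] 0.0004
```

>>> {"api": "jog_arm", "payload": {"xyz": [[-3,6,-30],[-3,5,-30],[-3,0,-30],[-3,0,-20],[0,0,-6],[0,0,0]], "yaw": [1,1,0,0,0,0]}}

```text
time: 16.32
eef_pos: [0.6115, 0.0903, 0.0656]
orientation: [-0.027, 0.681, 0.024, 0.731]
ft_force: [0.9, -0.3, -0.1]
grip_width: 0.0005
```

```bash
python3 st.py
```

```text
16.325 [611.5  90.3  65.6] yaw 4.19 dn [ 0.071 -0.002 -0.997] [ 0.9 -0.3 -0.1] [-0.05  0.06 -0.04] 0.0005
```

>>> {"api": "jog_arm", "payload": {"xyz": [[-8,3,-8],[-6,2,-6],[-4,0,-2],[0,0,0]], "yaw": [0,0,0,0]}}

```text
time: 16.82
eef_pos: [0.5937, 0.0956, 0.0513]
orientation: [-0.027, 0.68, 0.024, 0.733]
ft_force: [-0.1, 0.7, 0.4]
grip_width: 0.0004
```

```bash
python3 st.py
```

```text
16.825 [593.7  95.6  51.3] yaw 4.19 dn [ 0.075 -0.002 -0.997] [-0.1  0.7  0.4] [-0.08  0.09  0.01] 0.0004
```

>>> {"api": "jog_arm", "payload": {"xyz": [[-4,0,-1],[-4,0,-1],[-3,0,0],[-2,0,0]], "yaw": [0,0,0,0]}}

```text
time: 17.32
eef_pos: [0.5805, 0.0956, 0.0496]
orientation: [-0.027, 0.679, 0.024, 0.733]
ft_force: [-0.8, -0.4, 0.4]
grip_width: 0.0006
```

```bash
python3 st.py
```

```text
17.325 [580.5  95.6  49.6] yaw 4.19 dn [ 0.076 -0.002 -0.997] [-0.8 -0.4  0.4] [-0.09  0.06  0.02] 0.0006
```

>>> {"api": "jog_arm", "payload": {"xyz": [[-2,0,0],[-2,0,0],[-1.5,0,0]], "yaw": [0,0,0]}}

```text
time: 17.7
eef_pos: [0.5748, 0.0956, 0.0497]
orientation: [-0.027, 0.679, 0.024, 0.733]
ft_force: [0.0, -0.6, 0.4]
grip_width: 0.0005
```

```bash
python3 st.py
```

```text
17.7 [574.8  95.6  49.7] yaw 4.18 dn [ 0.077 -0.002 -0.997] [ 0.  -0.6  0.4] [-0.04  0.15 -0.07] 0.0005
```

>>> {"api": "jog_arm", "payload": {"xyz": [[-1.5,0,0],[-1.5,0,0],[-1,0,0]], "yaw": [0,0,0]}}

```text
time: 18.08
eef_pos: [0.5706, 0.0956, 0.0497]
orientation: [-0.027, 0.679, 0.024, 0.733]
ft_force: [0.0, -0.7, 0.8]
grip_width: 0.0008
```

```bash
python3 chk.py; python3 st.py
```

```text
edge [554.7  86.7  17.9] yaw 3.8 tilt 15.3 rms px 8.17
in stand: out -4.6 along -6.6 mm
18 [556.   89.6   5.3  18.5] cost 348.48 scene rms 4.0 top 11.4
20 [556.2  92.3   8.2  17.8] cost 350.87 scene rms 3.92 top 11.82
22 [557.   94.2   9.9  17.3] cost 355.12 scene rms 3.82 top 12.14
24 [558.2  95.4  11.8  17.3] cost 362.3 scene rms 3.71 top 12.32
26 [560.1  96.   13.3  18.1] cost 371.67 scene rms 3.62 top 12.4
d 0 [557.7  91.5   6.5] cost 353.31
d 2 [556.7  93.7   8.4] cost 358.6
d 4 [556.5  94.6  11.2] cost 367.69
d 6 [556.9  94.9  12.8] cost 377.8
18.175 [570.5  95.6  49.7] yaw 4.19 dn [ 0.077 -0.002 -0.997] [ 0.1  0.8 -0.3] [-0.09  0.07 -0.01] 0.0007
```

>>> {"api": "jog_arm", "payload": {"xyz": [[-1,0,0],[-1,0,0],[-1,0,0]], "yaw": [0,0,0]}}

```text
time: 18.55
eef_pos: [0.5685, 0.0957, 0.05]
orientation: [-0.027, 0.678, 0.024, 0.734]
ft_force: [1.7, -0.3, 0.4]
grip_width: 0.0002
```

```bash
python3 st.py
```

```text
18.55 [568.5  95.7  50. ] yaw 4.19 dn [ 0.079 -0.002 -0.997] [ 1.7 -0.3  0.4] [-0.04 -0.18 -0.05] 0.0002
```

>>> {"api": "jog_arm", "payload": {"xyz": [[-2,0,0],[-2,0,0]], "yaw": [0,0]}}

```text
time: 18.8
eef_pos: [0.5671, 0.0957, 0.051]
orientation: [-0.027, 0.676, 0.024, 0.736]
ft_force: [2.6, 0.6, 0.6]
grip_width: 0.0005
```

```bash
python3 st.py
```

```text
18.8 [567.1  95.7  51. ] yaw 4.18 dn [ 0.085 -0.002 -0.996] [2.6 0.6 0.6] [-0.04 -0.49  0.  ] 0.0005
```

>>> {"api": "jog_arm", "payload": {"xyz": [[-4,0,-1],[-4,0,-1]], "yaw": [0,0]}}

```text
time: 19.05
eef_pos: [0.5663, 0.0958, 0.0517]
orientation: [-0.027, 0.67, 0.024, 0.741]
ft_force: [6.4, -0.2, 0.9]
grip_width: 0.0011
```

```bash
python3 st.py
```

```text
19.05 [566.3  95.8  51.7] yaw 4.19 dn [ 0.1   -0.001 -0.995] [ 6.4 -0.2  0.9] [-0.06 -1.11  0.01] 0.0011
```

The plate now resists at 6.4 N, which is more than friction could hold, so it should be seated. Backing off and measuring again.

>>> {"api": "jog_arm", "payload": {"xyz": [[4,0,0],[8,0,2],[12,0,5],[10,0,20],[10,0,40],[0,0,40],[0,30,50],[-30,55,30],[-40,55,0],[-40,55,0],[-30,30,0],[0,0,0]], "yaw": [0,0,0,0,0,0,0,0,0,0,0,0]}}

```text
time: 20.55
eef_pos: [0.4748, 0.3136, 0.2404]
orientation: [-0.025, 0.676, 0.023, 0.736]
ft_force: [0.9, -0.5, -0.2]
grip_width: 0.0006
```

```bash
python3 st.py; python3 chk.py
```

```text
20.55 [474.8 313.6 240.4] yaw 3.95 dn [ 0.086  0.    -0.996] [ 0.9 -0.5 -0.2] [-0.1   0.08 -0.04] 0.0006
edge [559.   95.1  23.1] yaw 5.0 tilt 23.2 rms px 0.79
in stand: out 0.4 along 1.5 mm
18 [552.9  94.3   2.6  19.5] cost 52.53 scene rms 1.33 top 1.34
20 [555.7  94.6   4.   21.8] cost 36.82 scene rms 1.2 top 0.79
22 [557.9  94.9   4.7  23. ] cost 25.36 scene rms 1.12 top 0.4
24 [559.5  95.4   5.4  23. ] cost 23.87 scene rms 1.03 top 0.4
26 [560.7  96.4   6.7  22.8] cost 31.52 scene rms 0.99 top 0.83
d 0 [555.8  94.6   4. ] cost 36.83
d 2 [556.2  94.9   4.7] cost 24.74
d 4 [556.   95.5   5.6] cost 24.92
d 6 [555.6  96.4   7. ] cost 35.15
```

The pose is unchanged to within 0.1 mm, so the plate was either already seated or held by friction. I'll decide with per-camera fits relative to the stand, which cancels the calibration bias.

```bash
cat > chk2.py <<'E'
import io,contextlib
with contextlib.redirect_stdout(io.StringIO()): exec(open("chk.py").read())
for i,f,h in ((0,s,H[0]),(1,t,H[1])):
  print("scene" if i==0 else "top")
  for d in (-2,0,2,4,6):
    T=np.radians(20)+np.arctan2(max(d,0),52)
    g=lambda v:((proj(f,box([q[0]+C*d/1000,v[0],v[1],T,.022+S*d/1000]))@N.T).max(0)-(h@N.T).max(0))
    r=least_squares(g,[.0936,.0745],loss="soft_l1",f_scale=.5,x_scale=[.01,.1],diff_step=1e-4)
    print(d,(r.x*[1000,57.3]).round(1),"cost",r.cost.round(2),"rms",np.sqrt(np.mean(r.fun**2)).round(2),"up/down/left/right",r.fun[[54,18,36,0]].round(2))
E
python3 chk2.py
```

```text
scene
-2 [93.3  4.2] cost 23.79 rms 1.17 up/down/left/right [ 1.16  1.13 -0.21 -1.24]
0 [91.7  4.5] cost 26.38 rms 1.28 up/down/left/right [ 0.83  1.62 -0.09 -1.31]
2 [92.9  6.7] cost 23.2 rms 1.13 up/down/left/right [ 1.23  1.95  0.04 -0.8 ]
4 [94.   8.4] cost 21.6 rms 1.11 up/down/left/right [ 1.48  2.21  0.25 -0.29]
6 [94.9  9.3] cost 22.49 rms 1.16 up/down/left/right [1.58 2.39 0.53 0.26]
top
-2 [95.   4.5] cost 13.6 rms 0.78 up/down/left/right [-1.35 -1.19  0.04  0.55]
0 [95.3  5.1] cost 17.64 rms 1.04 up/down/left/right [-0.43 -1.82  0.07  0.43]
2 [95.3  4.7] cost 12.18 rms 0.74 up/down/left/right [ 0.19 -1.18  0.02  0.42]
4 [95.2  4. ] cost 12.15 rms 0.74 up/down/left/right [ 0.69 -0.69  0.    0.49]
6 [95.3  3.9] cost 17.32 rms 1.02 up/down/left/right [ 1.36 -0.06 -0.02  0.42]
```

Within one camera the extents still suggest about 2 mm out, and friction could have held the first light push. A second push, lower and firmer but still well under limits, will settle it.

>>> {"api": "jog_arm", "payload": {"xyz": [[30,-20,0],[40,-50,0],[40,-50,0],[30,-50,0],[5,-40,0],[0,0,-30],[-2,0,-40],[-2,0,-40],[-2,0,-25],[-1,0,-15],[0,0,0]], "yaw": [0,0,0,0,0,0,0,0,0,0,0]}}

```text
time: 22.12
eef_pos: [0.626, 0.0766, 0.0834]
orientation: [-0.016, 0.675, 0.01, 0.738]
ft_force: [0.1, 0.3, 1.0]
grip_width: 0.0002
```

```bash
python3 st.py
```

```text
22.125 [626.   76.6  83.4] yaw 2.18 dn [ 0.088 -0.007 -0.996] [0.1 0.3 1. ] [-0.07  0.11  0.04] 0.0002
```

>>> {"api": "jog_arm", "payload": {"xyz": [[-8,6,-12],[-10,6,-12],[-10,5,-6],[-10,0,-2],[-6,0,-1],[0,0,0]], "yaw": [1,1,0,0,0,0]}}

```text
time: 22.88
eef_pos: [0.5803, 0.0952, 0.0513]
orientation: [-0.029, 0.673, 0.024, 0.739]
ft_force: [0.1, 0.4, 0.5]
grip_width: 0.0005
```

```bash
python3 st.py
```

```text
22.875 [580.3  95.2  51.3] yaw 4.37 dn [ 0.094 -0.003 -0.996] [0.1 0.4 0.5] [-0.03  0.13  0.03] 0.0005
```

>>> {"api": "jog_arm", "payload": {"xyz": [[-2,0,-3],[-3,0,-2.5],[-2,0,0],[-1,0,0]], "yaw": [0,0,0,0]}}

```text
time: 23.38
eef_pos: [0.5733, 0.0949, 0.0461]
orientation: [-0.029, 0.672, 0.024, 0.74]
ft_force: [0.0, -0.9, 0.7]
grip_width: 0.0002
```

```bash
python3 st.py
```

```text
23.375 [573.3  94.9  46.1] yaw 4.34 dn [ 0.096 -0.003 -0.995] [ 0.  -0.9  0.7] [-0.    0.12  0.02] 0.0002
```

>>> {"api": "jog_arm", "payload": {"xyz": [[-2,0,0],[-4,0,0],[-6,0,-1],[-9,0,-1]], "yaw": [0,0,0,0]}}

```text
time: 23.88
eef_pos: [0.5692, 0.0952, 0.0493]
orientation: [-0.029, 0.659, 0.024, 0.751]
ft_force: [9.5, -0.1, 2.0]
grip_width: 0.0005
```

```bash
python3 st.py
```

```text
23.875 [569.2  95.2  49.3] yaw 4.33 dn [ 0.131 -0.002 -0.991] [ 9.5 -0.1  2. ] [-0.05 -1.72 -0.  ] 0.0005
```

>>> {"api": "jog_arm", "payload": {"xyz": [[6,0,0],[12,0,2],[14,0,8],[10,0,25],[0,0,40],[0,10,40],[0,40,50],[-30,55,20],[-40,55,0],[-40,50,0],[-20,30,0],[0,0,0]], "yaw": [0,0,0,0,0,0,0,0,0,0,0,0]}}

```text
time: 25.38
eef_pos: [0.482, 0.3323, 0.2342]
orientation: [-0.027, 0.665, 0.023, 0.746]
ft_force: [-0.2, -1.5, 0.4]
grip_width: 0.0004
```

```bash
python3 st.py; python3 chk.py; python3 chk2.py | tail -6
```

```text
25.375 [482.  332.3 234.2] yaw 4.1 dn [ 0.113 -0.003 -0.994] [-0.2 -1.5  0.4] [-0.01  0.07 -0.01] 0.0004
edge [558.2  94.9  23.6] yaw 5.0 tilt 22.3 rms px 0.81
in stand: out -0.4 along 1.3 mm
18 [553.5  94.2   3.1  20.8] cost 45.91 scene rms 1.28 top 1.09
20 [556.   94.5   4.3  22.8] cost 31.54 scene rms 1.19 top 0.6
22 [558.   94.8   4.9  23.5] cost 23.87 scene rms 1.11 top 0.33
24 [559.3  95.6   5.9  23.4] cost 27.19 scene rms 1.03 top 0.59
26 [560.5  96.4   7.   23.2] cost 37.61 scene rms 1.02 top 1.03
d 0 [555.8  94.5   4.1] cost 31.7
d 2 [556.2  94.9   4.9] cost 23.98
d 4 [555.8  95.7   6.1] cost 28.91
d 6 [555.4  96.5   7.4] cost 41.64
top
-2 [94.8  4.2] cost 9.74 rms 0.64 up/down/left/right [-1.19 -1.02 -0.23  0.38]
0 [95.2  5. ] cost 15.48 rms 0.95 up/down/left/right [-0.21 -1.6  -0.21  0.22]
2 [95.1  4.3] cost 12.47 rms 0.73 up/down/left/right [ 0.32 -1.05 -0.23  0.26]
4 [94.9  3.6] cost 13.79 rms 0.84 up/down/left/right [ 0.83 -0.55 -0.25  0.33]
6 [95.1  3.5] cost 21.16 rms 1.18 up/down/left/right [ 1.5   0.09 -0.25  0.25]
```

It moved: tilt went from 23.2° to 22.3° and the foot about 0.8 mm inward, so friction was holding it out of the crease. I'll do one more, firmer push.

>>> {"api": "jog_arm", "payload": {"xyz": [[25,-20,0],[40,-50,0],[40,-50,0],[25,-50,0],[0,-40,-10],[0,0,-30],[-5,0,-40],[-5,0,-40],[-5,0,-25],[-2,0,-12],[0,0,0]], "yaw": [0,0.4,0.4,0.4,0.4,0.4,0,0,0,0,0]}}

```text
time: 26.95
eef_pos: [0.6053, 0.0947, 0.0719]
orientation: [-0.031, 0.664, 0.023, 0.746]
ft_force: [0.2, 0.4, -0.3]
grip_width: 0.0004
```

```bash
python3 st.py
```

```text
26.95 [605.3  94.7  71.9] yaw 4.4 dn [ 0.116 -0.008 -0.993] [ 0.2  0.4 -0.3] [-0.03  0.13  0.01] 0.0004
```

>>> {"api": "jog_arm", "payload": {"xyz": [[-8,0,-10],[-8,0,-9],[-7,0,-5],[-4,0,-2],[-2,0,0]], "yaw": [0,0,0,0,0]}}

```text
time: 27.58
eef_pos: [0.5767, 0.0946, 0.0472]
orientation: [-0.031, 0.662, 0.022, 0.748]
ft_force: [-0.2, 0.2, -0.0]
grip_width: 0.0006
```

```bash
python3 st.py
```

```text
27.575 [576.7  94.6  47.2] yaw 4.4 dn [ 0.122 -0.007 -0.992] [-0.2  0.2 -0. ] [-0.04  0.14  0.06] 0.0006
```

>>> {"api": "jog_arm", "payload": {"xyz": [[-3,0,-1],[-3,0,-0.5],[-8,0,-2],[-12,0,-3],[-15,0,-4],[-15,0,-4]], "yaw": [0,0,0,0,0,0]}}

```text
time: 28.32
eef_pos: [0.5696, 0.0955, 0.0491]
orientation: [-0.031, 0.624, 0.022, 0.781]
ft_force: [7.5, 0.8, 13.8]
grip_width: 0.0007
```

```bash
python3 st.py
```

```text
28.325 [569.6  95.5  49.1] yaw 4.52 dn [ 0.221 -0.004 -0.975] [ 7.5  0.8 13.8] [ 0.06 -1.45  0.01] 0.0007
```

Downward drag built up on the finger (fz 13.8 N), which doesn't help, so I'm backing straight off and measuring.

>>> {"api": "jog_arm", "payload": {"xyz": [[4,0,1],[10,0,2],[14,0,6],[10,0,25],[0,0,40],[0,10,40],[0,40,50],[-30,55,20],[-40,55,0],[-40,50,0],[-20,30,0],[0,0,0]], "yaw": [0,0,0,0,0,0,0,0,0,0,0,0]}}

```text
time: 29.82
eef_pos: [0.4823, 0.3334, 0.2368]
orientation: [-0.029, 0.627, 0.022, 0.778]
ft_force: [0.3, -0.2, -0.2]
grip_width: 0.0005
```

```bash
python3 st.py; python3 chk.py; python3 look.py final; python3 chk2.py | tail -6
```

```text
29.825 [482.3 333.4 236.8] yaw 4.24 dn [ 0.214 -0.003 -0.977] [ 0.3 -0.2 -0.2] [-0.07  0.16  0.05] 0.0005
edge [555.4  94.7  22.4] yaw 4.6 tilt 19.1 rms px 0.85
in stand: out -3.2 along 1.4 mm
18 [554.4  94.5   4.3  22.3] cost 27.5 scene rms 1.2 top 0.41
20 [556.1  95.1   5.   22.4] cost 26.76 scene rms 1.13 top 0.41
22 [557.4  96.    6.5  22.1] cost 34.72 scene rms 1.08 top 0.86
24 [558.6  96.8   7.4  21.6] cost 47.47 scene rms 1.11 top 1.31
26 [560.   97.5   7.2  21.1] cost 62.8 scene rms 1.22 top 1.72
d 0 [556.1  95.1   4.9] cost 26.79
d 2 [555.7  96.    6.7] cost 35.86
d 4 [555.5  96.7   8.1] cost 50.88
d 6 [555.6  97.1   8.3] cost 68.93
29.925 [483.8 331.4 236.7] yaw 4.08 dn [ 0.215 -0.004 -0.977] [ 0.5 -0.5  1. ] [-0.04  0.13  0.02] 0.0009
top
-2 [95.  4.] cost 3.99 rms 0.37 up/down/left/right [-0.22 -0.06 -0.12  0.3 ]
0 [94.9  3.7] cost 11.21 rms 0.7 up/down/left/right [ 0.42 -0.98 -0.06  0.34]
2 [95.1  3.5] cost 15.89 rms 0.97 up/down/left/right [ 1.11 -0.28 -0.07  0.28]
4 [95.5  3.7] cost 27.05 rms 1.37 up/down/left/right [ 1.85  0.46 -0.02  0.11]
6 [95.7  3.2] cost 40.42 rms 1.82 up/down/left/right [2.42 0.99 0.06 0.04]
```

View pics/final.png

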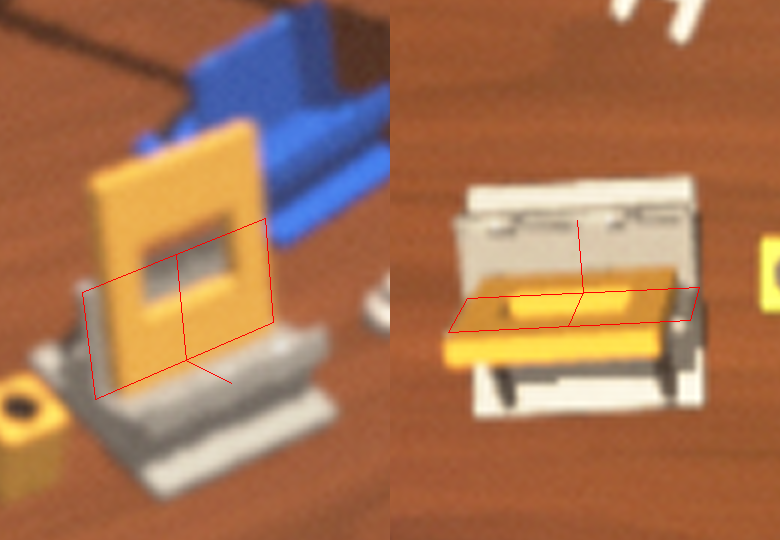

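The plate is now flush: tilt about 19–20°, edge height 22.4 mm (22 expected), about 1.4 mm off centre, and the robot is clear. Handing in.

```bash
python3 -c "
from h import *
print(manip.finish_job())"
```

```text
the job is handed in; nothing more can be done
None
```

The brass window plate now leans on the grey stand with the robot clear of it, and I handed the job in at about 30 s of the 43 s allowed.

- **Placing:** I gripped the plate by the brass above the window and lifted it out of its block. I set its foot on the ledge, then eased it back against the backstop between the slightly opened fingers.
- **Correction:** The first check showed it wasn't flat. The fitted tilt was 23° instead of 20°, because friction held the foot about 3 mm out of the crease. I nudged the foot inward with closed fingers three times, with wrist force readings of about 16 N at most. The first nudge had no effect, the second moved it about 1 mm and the third seated it.
- **Final check:** The fitted tilt is about 19–20°, the lower edge is at 22.4 mm (22 expected), and it sits about 1.4 mm off centre.
- **Disagreement:** The fit puts the lower edge 3 mm behind my first estimate of the crease. I put that down to error in that estimate, because tilt and edge height both match a seated plate. The scene-camera outline also fits less well (about 1.1 px) than the top camera (0.4 px).
- **Other plates:** I kept the arm away from the other two brass plates and the blue look-alikes, but I took no final picture of the brass ones in their blocks.

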